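# Clamp a glued sanding block in a hand-pumped bench press

### The arm

A 6-joint arm with a two-finger parallel gripper is mounted at the origin on a cart in front of the work surface, level with it; the furniture and walls round the work are solid. World frame = base frame: x ahead of the robot, y to its left, z up, the work surface at z = 0. Lengths are in m, angles in rad, forces in N, time in s.
With the tool pointing down it reaches from about 0.3 to 0.775 m from the base axis. Payload 14.6 kg.
Tool frame: the origin (TCP) lies midway between the tips of the shut fingers; the grasp point (between the pads) lies 19 mm behind it; z points along the fingers, y is the line along which they close (so a half turn about z gives the same grasp; the last joint's range is limited). The gripper opens to 94 mm and grips with 3 to 60 N. Pads are 16 mm wide; open, the fingers measure 119 mm over their backs; the gripper's body (75 mm by 177 mm) begins 78 mm behind the grasp point.
Start: joints at [1.103, 0.3, 1.521, -0, 1.321, -0.067], TCP at [0.215, 0.506, 0.205] pointing down, gripper open.
Joint ranges: [-3.03, 3.03], [-0.79, 2.21], [0.23, 2.52], [-1.04, 4.18], [0, 3.07], [-2.55, 2.55]. Speed limits (rad/s): [2.22, 2.22, 2.57, 3.14, 3.14, 3.14].

### API

Orientations are given as [roll, pitch, yaw] about the fixed x, y, z axes, in that order (R = Rz(yaw) Ry(pitch) Rx(roll)).
In Python, from station import ctrl gives the robot as it stands. The module is installed in compiled form; this text tells all that it offers.
- The arm moves only by the tool servo_tool, never from a script. Its argument "plan" is a list of rows, each a list of 7 numbers: the opening in per cent of the stroke, from 0 (shut) to 100 (fully open), then the shift along the tool's x, y, z in m, then the turn, a rotation vector about the tool's x, y, z in rad. A call has exactly 8 rows; each row shifts and turns the commanded pose from where the row before left it, along the tool's axes as they then stand; what a row does not reach is not made up. A row lasts 1/8 s, in which the tool goes at most 62.5 mm and 10.7 degrees, less where a joint would pass 70% of its speed; a pose out of reach is approached as far as the arm can. A call with a gripper value outside its range is refused whole. The fingers move at their own pace and stop on an object; "force" is the grip in N (left out, the last holds). Time passes only in rows, so rows that do not move let the fingers close, or fill a call up. It gives the time, the measured TCP pose, the force, the opening and the grip force at its end, in the units of the state.
- ctrl.get_obs(): the state, without advancing time (a new reading comes with each control period).
- ctrl.camera(name): name is "scene" or "top" or "wrist"; returns a dict with "pixels" (384x512x3 uint8, red, green, blue), "z_map" (384x512 float32, m along the optical axis (not along the pixel's ray), 0 where there is no reading), "mtx" (3x3 intrinsics, pixels), "pose" (4x4, takes a point from camera to world coordinates). Camera axes: x right, y up, looking along -z (the intrinsics and any distortion apply to the point x, -y, -z); pixel columns grow to the right and rows downward; lengths in m; the calibration is good to about 2 mm. The wrist camera is an equidistant fisheye: a pixel r from the principal point sees the ray r / f radians off the axis. A picture is of the moment at which its call begins.
- ctrl.hand_in(): hands the job in; it is judged then, once.
The state is a dict: "time_s": time; "qpos": joint angles; "joint_vel": joint speeds; "tau": joint torques, N m; "ee_pos": TCP position; "eef_rot": TCP orientation; "force": force on the tool from outside, world axes, zero at the start; "moment": the same for the moment, N m; "grip_width": finger opening in m; "grip_force": force on a finger pad.
Only numpy, scipy, OpenCV 4.12 (cv2) and the standard library are available. Lean on these libraries where they do the work, as an engineer would, in place of code of your own. Each camera call takes 0.05 s, during which the arm holds its last target. There are 200 camera calls.

### The job

Lay the loose brown sanding block flat in the press's open wooden drawer, its long side running the way the drawer slides, let go of it and push the drawer fully shut. Then pump the orange trigger toward the black handle, stroke after stroke, until the jaw's rubber pad meets the block and its coloured spring plunger is pressed in past the white band but not past the green one; the worn press slips back when the trigger is let go, so finish while still holding the trigger squeezed like that. Never crush the block (pad pressed in into the red band), move the jaw only with the trigger, and leave the glue bottle, blue pot and pencil where they are.

Things in the scene. Friction and masses are not known exactly. Their poses are not given: they have to be found in the camera images.
- press: Bench press, fixed; place and yaw vary. Base plate 124 x 215 x 6 mm. Origin at bench level under the rod's line, 6 mm to the anvil's side of the shut drawer's middle. +x is the way the drawer shuts; along +y follow jaw, blue clamp head (y 98 to 155 mm, top z 86 mm), trigger, handle. The blue fixed anvil stands at -y: face at y = -21 mm, 60 mm wide, top z 48 mm.
- handle_grip (a point): Middle of the fixed black upright handle, 120 mm above the bench, at y = 145 mm of the press. The handle is 18 mm thick along the press's y (9 mm either side of this point), 22 mm wide in x, top at z 145 mm. Free space behind it and in front of the trigger at this height.
- trigger_grip (a point): Middle of the trigger's pushing face (the one away from the handle), about 121 mm above the bench; moves with the trigger. At rest it is 51 mm from the handle's far face along y, fully squeezed 31 mm. It is squeezed along the press's +y: straddle trigger and handle from above with the open fingers and close, or pull it with one finger.
- trigger_pin (a point): Pin of the trigger, 78 mm above the bench, axes as the press; on it the orange upright finger piece of the trigger, 18 mm wide, 10 mm thick, z about 90 to 140 mm, leaning 0.23 rad away from the handle at rest and as much toward it when squeezed; at rest its top edge is 56 mm from the handle's far face.
- trigger (a joint): Trigger angle, rad: 0 at rest, 0.46 fully squeezed (20 mm at the grip point, 45 mm above the pin). A spring returns it: 2 to 4 N to move, up to about 23 N when clamping. Its pawl pushes the toothed rod: about 0.67 mm of jaw per mm at the grip, once it has caught a tooth (4 mm apart); going back it clicks over the teeth. A full stroke gives about 12 mm of jaw.
- ram (a joint): Travel of the toothed rod and jaw along the press's -y, m, 0 to 0.060; starts at 0 to 0.018. At about 0.040 the pad touches a block that lies against the anvil: 2 to 5 strokes. 6 N of friction holds it between strokes, less than the clamping force: pressed in over about 3 mm, the pad drives the jaw back when the trigger is let go.
- jaw_plate (a point): Middle of the front face of the steel jaw plate (44 x 8 x 30 mm) on the rod's end, 29 mm above the bench; axes as the press. The sprung pad stands before it, its face 26 mm ahead when not pressed. Not to be pushed by the fingers.
- pad (a joint): How far the black rubber pad (40 x 16 mm face) is pressed into the jaw, m: 0 free, end stop 0.0145; 1.5 N per mm. On its 12 mm thick plunger the white band (nearest the jaw plate) has gone in at 5 mm, the green one too at 10 mm, then comes red.
- drawer (a joint): How far the drawer is pulled out, m: 0 fully shut, starts at 0.088 to 0.105 (its limit); 2 N of friction, stays where left. It slides along the press's x.
- drawer_floor (a point): Middle of the upper side of the drawer's floor, 10 mm above the bench, moves with the drawer; axes as the press. The pocket is 93 mm long in x and 54 mm wide in y; side and back walls stand 6 mm above this floor, the front panel 28 mm.
- drawer_pull (a point): Middle of the steel pull bar in front of the drawer, 28 mm above the bench: 10 mm thick in x, 66 mm long in y, 12 mm tall, its near face 5 mm before this point. Push it along the press's +x to shut the drawer.
- block (a point): Middle of the underside of the loose brown sanding block: 40 (this point's x) x 70 (its y) x 28 mm, about 80 g, lying flat on the bench. Axes along the block's sides. In the drawer its 70 mm side goes along the press's x, either end first; the jaw clamps its 40 mm width.
- sanding_block: The same block; same origin, but its own axes are turned by 12 degrees from the block's sides: use the point block for directions.
- glue_bottle: White and yellow glue bottle with a red cap, 57 mm thick, 165 mm tall, standing near the anvil end. Bystander.
- pot: Small blue lidded pot, 52 mm across, 50 mm high. Bystander.
- pencil: Orange pencil, 132 mm long along its y, lying near the bench's left edge. Bystander.
Not all that is in view belongs to the job. Leave any purple look-alike of the sanding_block alone.

How it is judged:
On the way, in this order (a step that is already met when the one before it is completed fails the run):
1. the block lies flat in the open drawer, long side along the slide, and is let go (x of block in the frame of drawer_floor between -0.013 and 0.013 m and y of block in the frame of drawer_floor between -0.012 and 0.012 m and z of block in the frame of drawer_floor between -0.004 and 0.004 m and angle between block's own z axis and vertical below 0.1 rad and angle between the y axis of block and the x axis of drawer_floor, either way round below 0.25 rad and value of joint drawer above 0.05 m and contact force between the fingers and sanding_block below 0.2 N), for 0.2 s.
2. the drawer is fully shut with the block in it (x of block in the frame of drawer_floor between -0.013 and 0.013 m and y of block in the frame of drawer_floor between -0.012 and 0.012 m and z of block in the frame of drawer_floor between -0.004 and 0.004 m and angle between block's own z axis and vertical below 0.1 rad and angle between the y axis of block and the x axis of drawer_floor, either way round below 0.25 rad and value of joint drawer below 0.004 m and value of joint pad below 0.001 m), for 0.2 s.
3. the jaw's pad meets the block (x of block in the frame of drawer_floor between -0.013 and 0.013 m and y of block in the frame of drawer_floor between -0.012 and 0.012 m and z of block in the frame of drawer_floor between -0.004 and 0.004 m and angle between block's own z axis and vertical below 0.1 rad and angle between the y axis of block and the x axis of drawer_floor, either way round below 0.25 rad and value of joint drawer below 0.004 m and contact force between pad and sanding_block above 0.5 N), for 0.1 s.
At the end, for the whole second after the job is handed in: Block flat in the shut drawer (within 4 mm of home); pad pressed in 5 to 10 mm against it with over 4 N; the fingers still hold the trigger squeezed (over 1 N on it, over 0.03 rad from rest) (x of block in the frame of drawer_floor between -0.013 and 0.013 m and y of block in the frame of drawer_floor between -0.012 and 0.012 m and z of block in the frame of drawer_floor between -0.004 and 0.004 m and angle between block's own z axis and vertical below 0.1 rad and angle between the y axis of block and the x axis of drawer_floor, either way round below 0.25 rad and value of joint drawer below 0.004 m and value of joint pad between 0.005 and 0.01 m and contact force between pad and sanding_block above 4 N and contact force between the fingers and trigger above 1 N and value of joint trigger above 0.03 rad); the arm keeps its last pose, push and grip.
It fails at once if block crushed: pad pressed in more than 11.5 mm (value of joint pad above 0.0115 m).
It fails at once if jaw or pad pushed with the fingers (contact force between the fingers and ram above 3 N).
It fails at once if glue bottle, blue pot or pencil moved more than 3 cm (distance of any of glue_bottle, pot, pencil from where it was at the start of the episode above 0.03 m).
It also fails if it takes over 70 s, if anything falls off the work surface, if the arm or the gripper's body presses on something with over 40 N, if the wrist force passes 120 N, or if a joint passes its speed limit or range.

## Working session

There is one attempt and no reset: what is moved stays moved. The work goes in short steps, Python scripts to look and compute and a tool call to move; the robot and the scene stay as the last step left them, time stands still between calls to the robot, and variables do not carry over. Pictures are saved under pics/ and viewed, at most 10 in all, crops included, and the job is handed in when it is done.

Besides the shell and the picture viewer there is one more tool, called after "Emit:" as name(argument=value, ...), one argument or row to a line, values as JSON. servo_tool: Moves the arm, as the interface text tells. Its arguments: {"type":"object","properties":{"plan":{"type":"array","items":{"type":"array","items":{"type":"number"}}},"force":{"type":"number"}},"required":["plan"]}

```bash
mkdir -p pics; cat > h.py <<'E'
import numpy as np, cv2, pickle
from station import ctrl
def cap(n,tag):
    c=ctrl.camera(n); pickle.dump({k:np.array(v) for k,v in c.items()},open(f'{tag}.pkl','wb'))
    return c
def save(c,f,crop=None,s=1):
    im=np.array(c['pixels'])[:,:,::-1]
    if crop: x0,y0,x1,y1=crop; im=im[y0:y1,x0:x1]
    cv2.imwrite('pics/'+f,cv2.resize(im,None,fx=s,fy=s,interpolation=cv2.INTER_CUBIC))
def load(tag): return pickle.load(open(f'{tag}.pkl','rb'))
def cloud(c):
    h,w=c['z_map'].shape; u,v=np.meshgrid(np.arange(w),np.arange(h)); return pts(c,u,v)
def pts(c,u,v,z=None):
    K=c['mtx']; u=np.asarray(u);v=np.asarray(v)
    d=c['z_map'][v,u]
    p=np.stack([(u-K[0,2])/K[0,0]*d,-(v-K[1,2])/K[1,1]*d,-d],-1)
    return p@c['pose'][:3,:3].T+c['pose'][:3,3]
def onz(c,u,v,z):
    K=c['mtx']; r=np.array([(u-K[0,2])/K[0,0],-(v-K[1,2])/K[1,1],-1]); r=c['pose'][:3,:3]@r; o=c['pose'][:3,3]
    return o+r*(z-o[2])/r[2]
E
python3 - <<'E'
from h import *
for n in('top','scene'):
    c=cap(n,n+'0'); save(c,n+'0.png',s=1.5); print(n,c['mtx'].round(1).tolist(),c['pose'].round(3).tolist())
print(ctrl.get_obs())
E
```

```text
top [[366.7, 0.0, 255.5], [0.0, 366.7, 194.1], [0.0, 0.0, 1.0]] [[0.0, 0.993, -0.115, 0.463], [-1.0, 0.001, 0.007, 0.147], [0.007, 0.115, 0.993, 0.956], [0.0, 0.0, 0.0, 1.0]]
scene [[492.9, 0.0, 255.7], [0.0, 492.9, 192.8], [0.0, 0.0, 1.0]] [[-0.91, 0.287, -0.298, 0.274], [-0.414, -0.621, 0.665, 0.791], [0.005, 0.729, 0.684, 0.732], [0.0, 0.0, 0.0, 1.0]]
{'time_s': 0.1, 'qpos': array([ 1.10344274e+00,  3.00415492e-01,  1.52151509e+00,  9.37067106e-06,
        1.32068643e+00, -6.66084204e-02]), 'joint_vel': array([-4.76257638e-04, -2.11627407e-03, -7.48975010e-04,  6.63050786e-05,
        1.15511556e-03, -1.10541877e-03]), 'tau': array([-5.04557229e-04, -5.32648194e+01, -3.53281009e+01,  7.09142885e-02,
        2.35411531e-02, -4.29197917e-05]), 'ee_pos': array([0.21445805, 0.50621541, 0.20494474]), 'eef_rot': array([-3.14057117e+00, -7.72370142e-05,  2.74084513e+00]), 'force': array([0.45633521, 0.59043243, 0.5511768 ]), 'moment': array([ 0.03259471, -0.00751473,  0.0143897 ]), 'grip_force': 0.0, 'grip_width': 0.09395320410908772}
```

View pics/top0.png

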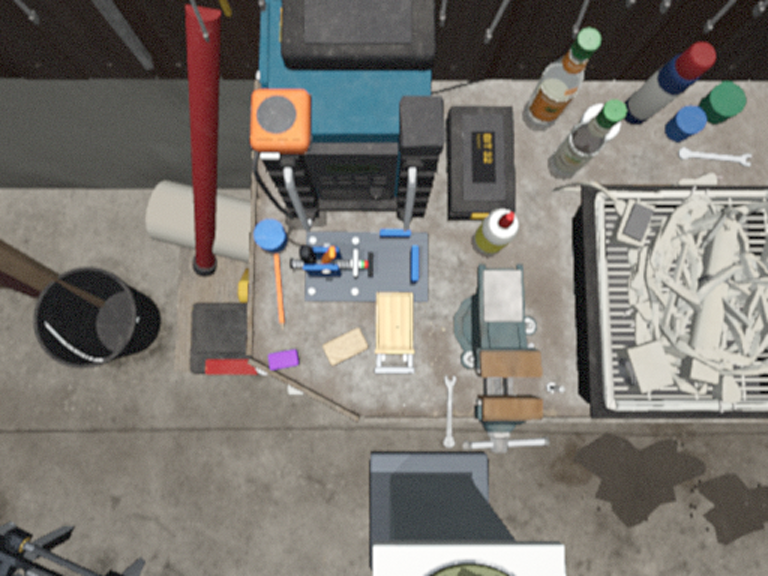

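View pics/scene0.png

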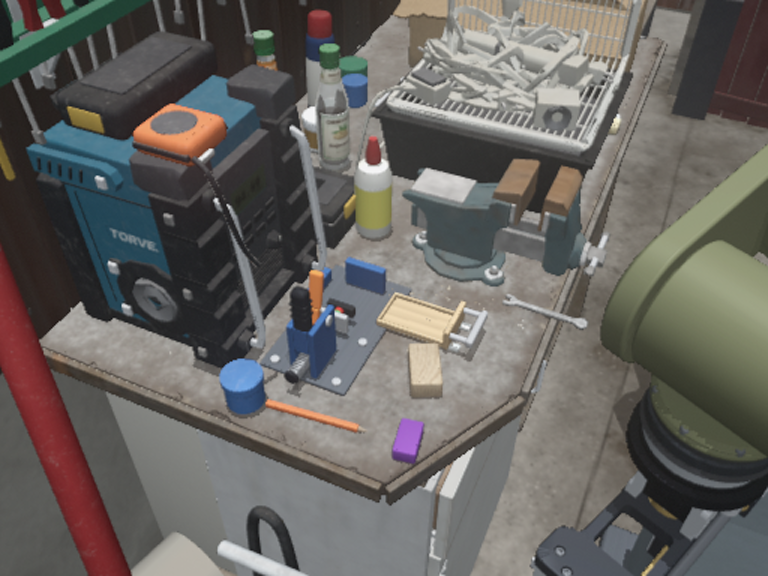

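The top view shows the press with its plate at (304–428, 232–301) and the drawer pulled toward the robot at (377–413, 292–372). The block is at (345,346), the purple decoy at (283,359), the pot at (269,235), the pencil at x≈279 and the bottle at (495,232). Next I'll enlarge the press area.

```bash
python3 - <<'E'
from h import *
c=load('top0'); save(c,'top0c.png',(160,140,300,260),5.7)
P=cloud(c); hsv=cv2.cvtColor(c['pixels'],cv2.COLOR_RGB2HSV)
for n,lo,hi,(x0,y0,x1,y1) in [('block',(8,40,120),(30,140,255),(205,212,250,250)),('drawer',(8,40,120),(30,200,255),(247,190,280,240)),('blue',(100,120,60),(125,255,255),(195,145,300,200)),('black_hd',(0,0,0),(180,255,45),(195,155,215,185)),('orange',(5,150,150),(20,255,255),(208,155,235,185)),('plate',(90,20,60),(130,110,130),(195,145,300,210))]:
    m=np.zeros(hsv.shape[:2],np.uint8); m[y0:y1,x0:x1]=cv2.inRange(hsv,lo,hi)[y0:y1,x0:x1]
    k,l,s,_=cv2.connectedComponentsWithStats(m)
    for i in range(1,k):
        if s[i,4]<12: continue
        p=P[l==i]; p2=p
        if n in('block',): p2=p[p[:,2]>.02]
        r=cv2.minAreaRect((p2[:,:2]*1000).astype(np.float32))
        print(n,s[i],np.median(p,0).round(4),p[:,2].min().round(3),p[:,2].max().round(3),[np.round(a,1) for a in r])
E
```

```text
block [215 218  31  26 457] [0.4771 0.2044 0.0271] -0.003 0.956 [array([471.9, 195.8]), array([56.9, 82. ]), np.float64(24.8)]
drawer [ 250  195   27   42 1056] [0.5183 0.1208 0.0099] -0.004 0.956 [array([517.7, 121.7]), array([107.3,  67.4]), np.float64(1.5)]
blue [253 153  21   5  93] [0.6727 0.1233 0.0252] 0.02 0.03 [array([672.9, 120.7]), array([51.9, 11.4]), np.float64(89.6)]
blue [208 165  10   7  46] [0.6295 0.2458 0.0842] 0.04 0.116 [array([629.5, 243.2]), array([11. , 19.7]), np.float64(1.7)]
blue [224 165   3   7  13] [0.6278 0.2149 0.0733] 0.041 0.087 [array([630.5, 215.4]), array([5.2, 9.2]), np.float64(64.2)]
blue [274 164   5  24 118] [0.6155 0.0889 0.0471] 0.043 0.051 [array([615.8,  88.7]), array([10.3, 58.6]), np.float64(89.7)]
blue [202 175  25   9 145] [0.6003 0.2455 0.0832] 0.029 0.106 [array([607.1, 241.1]), array([55.8, 18.1]), np.float64(89.9)]
black_hd [201 166  10   9  44] [0.6118 0.2523 0.1286] 0.076 0.144 [array([612. , 253.8]), array([ 9.7, 19.5]), np.float64(48.8)]
orange [215 165   9  10  47] [0.615  0.2235 0.1357] 0.068 0.142 [array([617.3, 227. ]), array([25.6, 16. ]), np.float64(82.9)]
plate [253 157  20   3  31] [0.6674 0.1204 0.0112] 0.002 0.956 [array([571.1, 145.3]), array([ 48.5, 210.1]), np.float64(76.3)]
plate [202 163   6   6  14] [0.6252 0.2588 0.1428] 0.006 0.146 [array([637. , 261.1]), array([43. ,  9.1]), np.float64(20.7)]
plate [222 167   7   7  16] [0.6291 0.2143 0.0188] 0.004 0.069 [array([631.4, 217. ]), array([10.5, 19.3]), np.float64(50.6)]
plate [273 167   5  23  29] [0.608  0.0941 0.0067] 0.002 0.03 [array([614.8,  94. ]), array([59.2,  8.6]), np.float64(8.4)]
plate [245 171   4  14  32] [0.6096 0.1643 0.0358] 0.005 0.956 [array([546.1, 158.2]), array([166.8,   9.9]), np.float64(4.6)]
plate [204 179  30   8  52] [0.5987 0.2324 0.0116] 0.001 0.064 [array([601.1, 233.1]), array([14.3, 71.9]), np.float64(13.3)]
```

View pics/top0c.png

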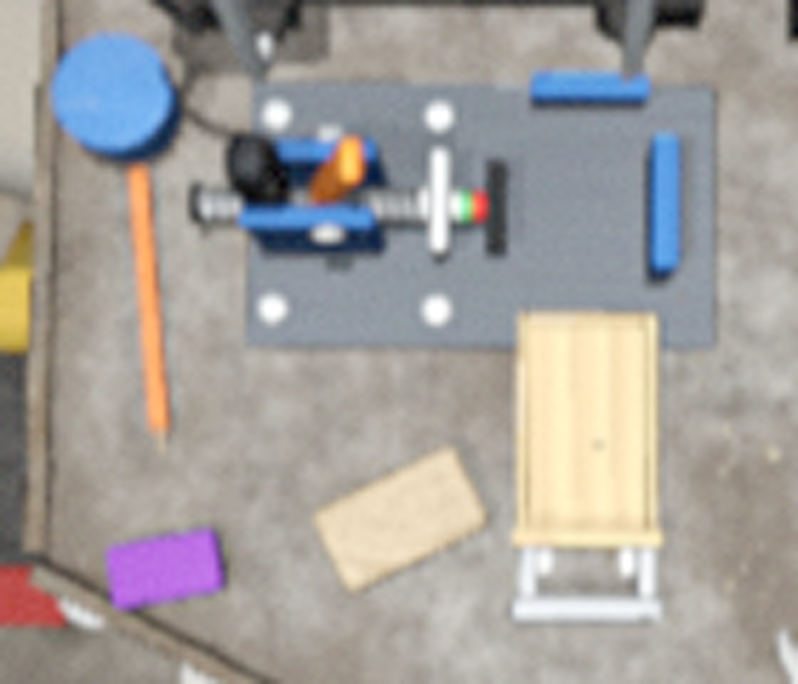

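```bash
python3 - <<'E'
from h import *
c=load('top0')
def q(x,y,z): return onz(c,(x+.5)/5.7-.5+160,(y+.5)/5.7-.5+140,z)[:2]*1000
for n,z,L in [('plate',.006,[(252,85),(715,88),(712,348),(247,346)]),('block',.028,[(316,518),(450,447),(487,520),(355,592)]),('purple',.02,[(165,565)]),('floorwall',.016,[(517,313),(657,313),(660,540),(516,540)]),('panelfront',.038,[(514,543),(662,543)]),('pull',.034,[(514,602),(661,602),(661,619),(514,619)]),('anvil',.048,[(652,135),(678,135),(680,275),(652,275)]),('handle',.145,[(228,165),(280,165),(252,135),(252,198)]),('trig',.14,[(338,140),(362,140)]),('jawplate',.044,[(431,148),(448,148),(448,255),(431,255)]),('pad',.037,[(487,205),(506,205)]),('clamp',.086,[(240,207),(372,207)])]:
    P=np.array([q(*l,z) for l in L]); print(n,P.round(1).tolist(),P.mean(0).round(1))
    if len(P)==4: r=cv2.minAreaRect(P.astype(np.float32));print('   ',r)
E
```

```text
plate [[678.2, 276.4], [677.2, 62.0], [556.1, 64.5], [556.9, 276.7]] [617.1 169.9]
    ((617.0084228515625, 169.52081298828125), (214.44357299804688, 121.38737487792969), 89.71288299560547)
block [[478.4, 242.0], [509.7, 183.1], [477.5, 166.5], [446.0, 224.5]] [477.9 204. ]
    ((478.1166687011719, 203.8963165283203), (36.84174728393555, 66.7955551147461), 28.4534854888916)
purple [[457.8, 309.6]] [457.8 309.6]
floorwall [[571.0, 153.5], [571.0, 90.1], [468.8, 89.4], [468.8, 153.8]] [519.9 121.7]
    ((519.9169311523438, 121.60736083984375), (102.18944549560547, 64.3994369506836), 0.004045543726533651)
panelfront [[467.4, 154.5], [467.4, 89.9]] [467.4 122.2]
pull [[441.8, 154.5], [441.8, 90.2], [434.4, 90.3], [434.4, 154.5]] [438.1 122.4]
    ((438.09967041015625, 122.36236572265625), (64.2640380859375, 7.356451511383057), 89.992431640625)
anvil [[646.5, 93.8], [646.5, 82.3], [584.1, 81.9], [584.1, 94.1]] [615.3  88. ]
    ((615.3150024414062, 88.0333480834961), (62.39326477050781, 12.280120849609375), 0.054676588624715805)
handle [[614.7, 266.4], [614.7, 245.9], [626.7, 257.1], [601.6, 256.7]] [614.4 256.5]
    ((614.13134765625, 256.91412353515625), (16.258821487426758, 19.19013023376465), 50.656394958496094)
trig [[625.7, 223.7], [625.8, 214.2]] [625.8 218.9]
jawplate [[641.3, 191.5], [641.3, 184.0], [593.4, 183.8], [593.4, 191.2]] [617.4 187.6]
    ((617.3787841796875, 187.65036010742188), (47.908782958984375, 7.53024959564209), 0.31241554021835327)
pad [[616.9, 166.8], [616.9, 158.3]] [616.9 162.6]
clamp [[607.8, 269.7], [607.8, 214.2]] [607.8 241.9]
```

```bash
cat >> h.py <<'E'
from scipy.spatial.transform import Rotation as Ro
def plan(pos,yaw=None,n=8,start=None,g=100):
    o=ctrl.get_obs(); p=np.array(start[:3] if start else o['ee_pos']); y=start[3] if start else o['eef_rot'][2]
    yaw=y if yaw is None else yaw
    dy=(yaw-y+np.pi)%(2*np.pi)-np.pi; d=(np.array(pos)-p)/n
    for i in range(n):
        R=Ro.from_euler('xyz',[np.pi,0,y]); s=R.inv().apply(d); print([g,*s.round(4).tolist(),0,0,round(-dy/n,4)]); y+=dy/n
E
python3 - <<'E'
from h import *
for t in('top0','scene0'):
    P=cloud(load(t)).reshape(-1,3); m=(P[:,0]>.5)&(P[:,0]<.75)&(P[:,1]>.05)&(P[:,1]<.45)&(P[:,2]>.06)&(P[:,2]<.4)
    Q=P[m]
    for y in np.arange(.05,.45,.04):
        for z in (.06,.16,.2,.3):
            k=Q[(abs(Q[:,1]-y-.02)<.02)&(Q[:,2]>z)&(Q[:,2]<z+.1)]
            if len(k): print(t,'y%.2f z%.2f minx %.3f'%(y,z,k[:,0].min()),end=' | ')
    print()
plan([.478,.204,.15],np.deg2rad(118.45))
E
```

```text
top0 y0.05 z0.06 minx 0.706 | top0 y0.05 z0.16 minx 0.711 | top0 y0.05 z0.20 minx 0.713 | top0 y0.05 z0.30 minx 0.718 | top0 y0.09 z0.06 minx 0.669 | top0 y0.09 z0.16 minx 0.679 | top0 y0.09 z0.20 minx 0.684 | top0 y0.09 z0.30 minx 0.718 | top0 y0.13 z0.06 minx 0.709 | top0 y0.13 z0.16 minx 0.723 | top0 y0.13 z0.20 minx 0.723 | top0 y0.17 z0.06 minx 0.722 | top0 y0.17 z0.16 minx 0.723 | top0 y0.17 z0.20 minx 0.723 | top0 y0.21 z0.06 minx 0.594 | top0 y0.21 z0.16 minx 0.723 | top0 y0.21 z0.20 minx 0.723 | top0 y0.21 z0.30 minx 0.703 | top0 y0.25 z0.06 minx 0.598 | top0 y0.25 z0.16 minx 0.658 | top0 y0.25 z0.20 minx 0.662 | top0 y0.25 z0.30 minx 0.697 | top0 y0.29 z0.06 minx 0.706 | top0 y0.29 z0.16 minx 0.666 | top0 y0.29 z0.20 minx 0.666 | top0 y0.29 z0.30 minx 0.680 | 
scene0 y0.05 z0.06 minx 0.707 | scene0 y0.05 z0.16 minx 0.712 | scene0 y0.05 z0.20 minx 0.715 | scene0 y0.05 z0.30 minx 0.719 | scene0 y0.09 z0.06 minx 0.671 | scene0 y0.09 z0.16 minx 0.681 | scene0 y0.09 z0.20 minx 0.685 | scene0 y0.09 z0.30 minx 0.719 | scene0 y0.13 z0.06 minx 0.709 | scene0 y0.13 z0.16 minx 0.723 |
[... 273 characters left out ...]
06 minx 0.599 | scene0 y0.25 z0.16 minx 0.659 | scene0 y0.25 z0.20 minx 0.663 | scene0 y0.25 z0.30 minx 0.698 | scene0 y0.29 z0.06 minx 0.707 | scene0 y0.29 z0.16 minx 0.665 | scene0 y0.29 z0.20 minx 0.665 | scene0 y0.29 z0.30 minx 0.681 | 
[100, -0.0451, -0.0219, 0.0069, 0, 0, np.float64(0.0842)]
[100, -0.0468, -0.0181, 0.0069, 0, 0, np.float64(0.0842)]
[100, -0.0481, -0.0141, 0.0069, 0, 0, np.float64(0.0842)]
[100, -0.0491, -0.01, 0.0069, 0, 0, np.float64(0.0842)]
[100, -0.0498, -0.0058, 0.0069, 0, 0, np.float64(0.0842)]
[100, -0.0501, -0.0016, 0.0069, 0, 0, np.float64(0.0842)]
[100, -0.0501, 0.0026, 0.0069, 0, 0, np.float64(0.0842)]
[100, -0.0497, 0.0068, 0.0069, 0, 0, np.float64(0.0842)]
```

Emit:
servo_tool(
  plan=[
    [100, -0.045, -0.022, 0.007, 0, 0, 0.084],
    [100, -0.047, -0.018, 0.007, 0, 0, 0.084],
    [100, -0.048, -0.014, 0.007, 0, 0, 0.084],
    [100, -0.049, -0.01, 0.007, 0, 0, 0.084],
    [100, -0.05, -0.006, 0.007, 0, 0, 0.084],
    [100, -0.05, -0.002, 0.007, 0, 0, 0.084],
    [100, -0.05, 0.003, 0.007, 0, 0, 0.084],
    [100, -0.05, 0.007, 0.007, 0, 0, 0.084],
  ],
  force=20,
)

```text
time_s: 1.1
ee_pos: [0.4794, 0.2026, 0.149]
eef_rot: [-3.141, -0.0, 2.066]
force: [0.3, 0.2, -0.1]
grip_width: 0.0942
grip_force: 0.0
```

```bash
python3 - <<'E'
from h import *
c=cap('wrist','w1'); save(c,'w1.png',s=1.5); print(c['mtx'].round(1).tolist())
o=ctrl.get_obs();print(o['ee_pos'],o['eef_rot'])
plan([.478,.204,.01],np.deg2rad(118.45),5)
E
```

```text
[[297.3, 0.0, 257.5], [0.0, 297.3, 196.4], [0.0, 0.0, 1.0]]
[0.48192602 0.19890825 0.14809661] [-3.14050927e+00  9.50690875e-04  2.05916460e+00]
[100, 0.0013, -0.0002, 0.0276, 0, 0, np.float64(-0.0016)]
[100, 0.0013, -0.0002, 0.0276, 0, 0, np.float64(-0.0016)]
[100, 0.0013, -0.0002, 0.0276, 0, 0, np.float64(-0.0016)]
[100, 0.0013, -0.0002, 0.0276, 0, 0, np.float64(-0.0016)]
[100, 0.0013, -0.0002, 0.0276, 0, 0, np.float64(-0.0016)]
```

View pics/w1.png

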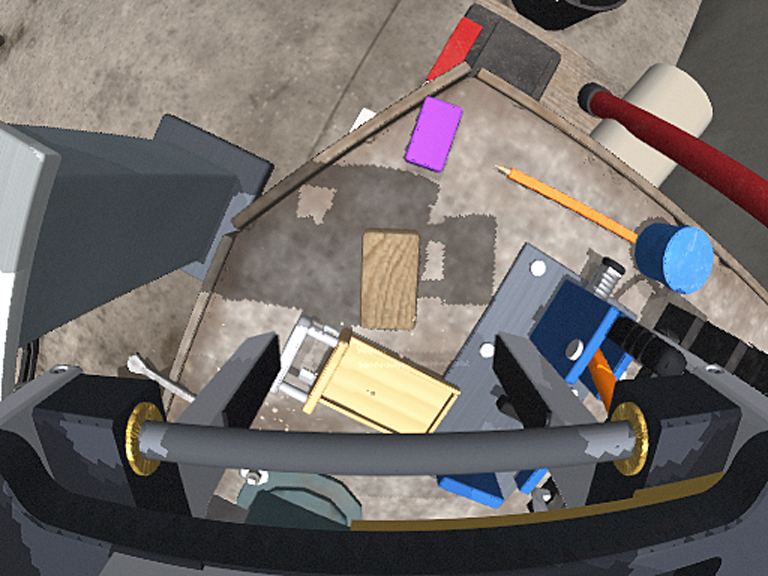

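The wrist view shows the block at (390,280) centred between the fingers (278 and 497) with its sides parallel to them. I'll go down now.

Emit:
servo_tool(
  plan=[
    [100, 0, 0, 0.028, 0, 0, 0],
    [100, 0, 0, 0.028, 0, 0, 0],
    [100, 0, 0, 0.028, 0, 0, 0],
    [100, 0, 0, 0.026, 0, 0, 0],
    [100, 0, 0, 0.02, 0, 0, 0],
    [100, 0, 0, 0.008, 0, 0, 0],
    [100, 0, 0, 0, 0, 0, 0],
    [100, 0, 0, 0, 0, 0, 0],
  ],
)

```text
time_s: 2.15
ee_pos: [0.479, 0.2042, 0.0122]
eef_rot: [3.14, 0.0, 2.069]
force: [0.2, 0.0, 0.4]
grip_width: 0.0941
grip_force: 0.0
```

```bash
python3 - <<'E'
from h import *
o=ctrl.get_obs();print(o['ee_pos'],o['eef_rot'])
E
```

```text
[0.47899317 0.20418939 0.01220622] [3.14047655e+00 2.17790663e-04 2.06886664e+00]
```

Emit:
servo_tool(
  plan=[
    [30, 0, 0, 0.001, 0, 0, 0],
    [30, 0, 0, 0, 0, 0, 0],
    [30, 0, 0, 0, 0, 0, 0],
    [30, 0, 0, 0, 0, 0, 0],
    [30, 0, 0, 0, 0, 0, 0],
    [30, 0, 0, -0.03, 0, 0, 0],
    [30, 0, 0, -0.04, 0, 0, 0],
    [30, 0, 0, 0, 0, 0, 0],
  ],
  force=20,
)

```text
time_s: 3.15
ee_pos: [0.4799, 0.2045, 0.083]
eef_rot: [3.137, 0.001, 2.069]
force: [-0.1, -0.3, 0.3]
grip_width: 0.0287
grip_force: 0.0
```

```bash
python3 - <<'E'
from h import *
plan([.519,.122,.081],np.pi,7,[.479,.2042,.0812,2.069],30)
E
```

```text
[30, -0.013, -0.0006, 0.0, 0, 0, -0.1532]
[30, -0.0128, -0.0026, 0.0, 0, 0, -0.1532]
[30, -0.0123, -0.0045, 0.0, 0, 0, -0.1532]
[30, -0.0114, -0.0063, 0.0, 0, 0, -0.1532]
[30, -0.0103, -0.008, 0.0, 0, 0, -0.1532]
[30, -0.009, -0.0095, 0.0, 0, 0, -0.1532]
[30, -0.0074, -0.0107, 0.0, 0, 0, -0.1532]
```

```bash
python3 - <<'E'
from h import *
c=cap('wrist','w2'); save(c,'w2.png',s=1.5)
E
```

```text
(no output)
```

View pics/w2.png

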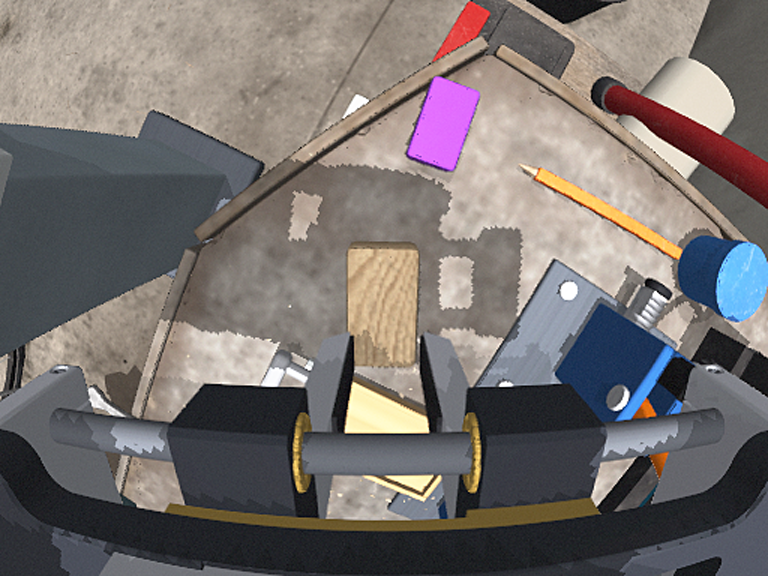

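```bash
cat >> h.py <<'E'
def wp(c,u,v,z):
    "fisheye pixel ray -> plane z"
    K=c['mtx']; a=np.array([u-K[0,2],v-K[1,2]]); r=np.hypot(*a); th=r/K[0,0]
    d=np.array([a[0]/r*np.sin(th),-a[1]/r*np.sin(th),-np.cos(th)]); d=c['pose'][:3,:3]@d; o=c['pose'][:3,3]
    return o+d*(z-o[2])/d[2]
E
python3 - <<'E'
from h import *
c=load('w2'); o=ctrl.get_obs(); print(o['ee_pos'],o['eef_rot'],o['grip_width'])
L=[(348,245),(418,245),(416,365),(355,362)]
for l in L: print(wp(c,l[0]/1.5,l[1]/1.5,.028).round(4), c['z_map'][int(l[1]/1.5),int(l[0]/1.5)])
print('purple',wp(c,443/1.5,123/1.5,.02))
c=cap('top','t2'); save(c,'t2.png',(160,140,300,260),5.7)
E
```

```text
[0.47903108 0.20419328 0.08124844] [3.13948597e+00 3.62564168e-04 2.06882590e+00] 0.028090337504432114
[0.4446 0.2285 0.028 ] 0.26187196
[0.477  0.2461 0.028 ] 0.26305428
[0.5097 0.1863 0.028 ] 0.28276974
[0.4785 0.1715 0.028 ] 0.2527231
purple [0.45767704 0.31017937 0.02      ]
```

View pics/t2.png

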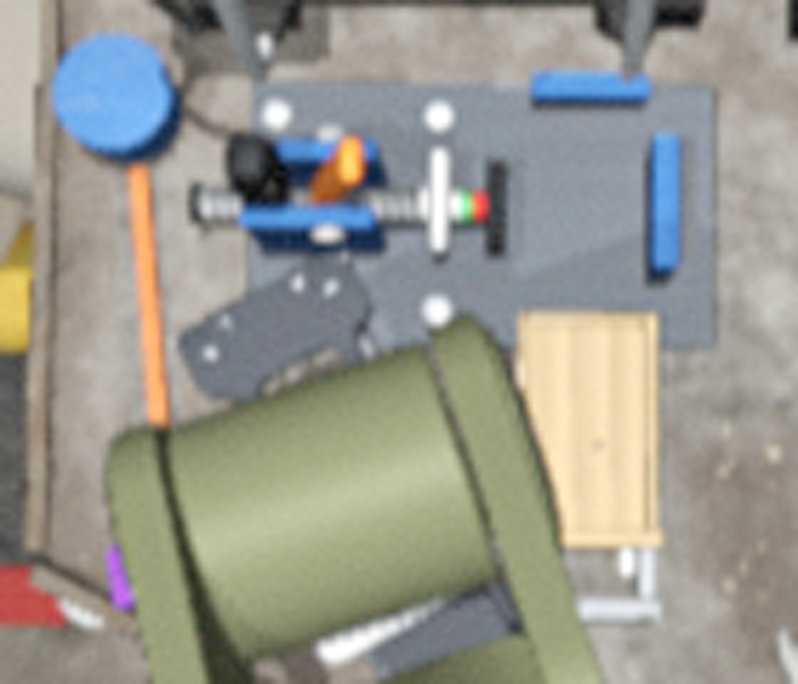

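The top view is mostly hidden by the arm, and the press is unchanged. The wrist view puts the block on the bench still, centred under the TCP. The fingers close slowly, so they had not gripped it before the lift. I'll redo the grasp with a longer wait.

Emit:
servo_tool(
  plan=[
    [75, 0, 0, 0, 0, 0, 0],
    [75, 0, 0, 0, 0, 0, 0],
    [75, 0, 0, 0, 0, 0, 0],
    [75, 0, 0, 0, 0, 0, 0],
    [75, 0, 0, 0.02, 0, 0, 0],
    [75, 0, 0, 0.03, 0, 0, 0],
    [75, 0, 0, 0.019, 0, 0, 0],
    [35, 0, 0, 0, 0, 0, 0],
  ],
)

```text
time_s: 4.25
ee_pos: [0.4779, 0.2038, 0.0104]
eef_rot: [-3.139, -0.0, 2.069]
force: [0.1, 0.1, 0.2]
grip_width: 0.0636
grip_force: 0.0
```

Emit:
servo_tool(
  plan=[
    [25, 0, 0, 0, 0, 0, 0],
    [25, 0, 0, 0, 0, 0, 0],
    [25, 0, 0, 0, 0, 0, 0],
    [25, 0, 0, 0, 0, 0, 0],
    [25, 0, 0, 0, 0, 0, 0],
    [25, 0, 0, 0, 0, 0, 0],
    [25, 0, 0, 0, 0, 0, 0],
    [25, 0, 0, 0, 0, 0, 0],
  ],
  force=20,
)

```text
time_s: 5.25
ee_pos: [0.479, 0.2042, 0.0122]
eef_rot: [3.14, 0.0, 2.069]
force: [-1.6, -0.2, 6.4]
grip_width: 0.0398
grip_force: 20.0
```

Emit:
servo_tool(
  plan=[
    [25, 0, 0, -0.06, 0, 0, 0],
    [25, -0.013, -0.001, 0, 0, 0, -0.153],
    [25, -0.013, -0.003, 0, 0, 0, -0.153],
    [25, -0.012, -0.004, 0, 0, 0, -0.153],
    [25, -0.011, -0.006, 0, 0, 0, -0.153],
    [25, -0.01, -0.008, 0, 0, 0, -0.153],
    [25, -0.009, -0.01, 0, 0, 0, -0.153],
    [25, -0.008, -0.011, 0, 0, 0, -0.155],
  ],
)

```text
time_s: 6.25
ee_pos: [0.5181, 0.1211, 0.0716]
eef_rot: [-3.142, 0.0, -3.136]
force: [-0.2, -0.2, -1.3]
grip_width: 0.0398
grip_force: 20.0
```

```bash
python3 - <<'E'
from h import *
c=cap('wrist','w3'); save(c,'w3.png',s=1.5); print(ctrl.get_obs()['ee_pos'],ctrl.get_obs()['eef_rot'])
E
```

```text
[0.51867092 0.12005872 0.07157942] [-3.14134167e+00  3.70869659e-04 -3.12896192e+00]
```

View pics/w3.png

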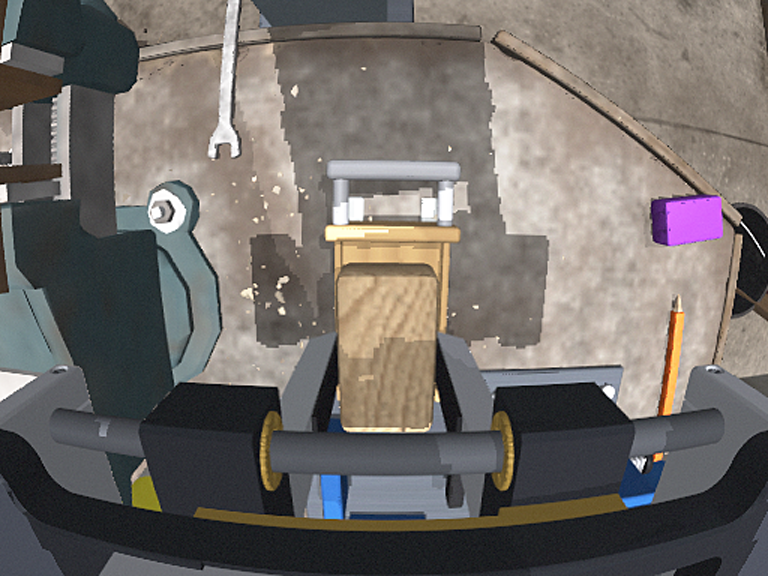

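The wrist view shows the block held (338–438, 265–430) above the drawer, whose panel top edge runs (325–461, 232) and pull bar (328–460, 168). I'll check the relative position.

```bash
python3 - <<'E'
from h import *
c=load('w3')
f=lambda u,v,z: wp(c,u/1.5,v/1.5,z).round(4)
print('panel',f(326,228,.038),f(461,228,.038),f(326,240,.038),f(461,240,.038)); print('bar',f(328,168,.034),f(460,168,.034))
print('blk',f(341,270,.0872),f(436,270,.0872),f(340,425,.0872),f(430,432,.0872))
E
```

```text
panel [0.4687 0.0914 0.038 ] [0.4682 0.1558 0.038 ] [0.4745 0.0913 0.038 ] [0.474 0.156 0.038]
bar [0.4399 0.0921 0.034 ] [0.4394 0.1554 0.034 ]
blk [0.4794 0.1034 0.0872] [0.4792 0.1387 0.0872] [0.5453 0.1012 0.0872] [0.5485 0.139  0.0872]
```

Emit:
servo_tool(
  plan=[
    [25, -0.007, 0.002, 0, 0, 0, 0],
    [25, 0, 0, 0.015, 0, 0, 0],
    [25, 0, 0, 0.015, 0, 0, 0],
    [25, 0, 0, 0.01, 0, 0, 0],
    [25, 0, 0, 0.006, 0, 0, 0],
    [25, 0, 0, 0.003, 0, 0, 0],
    [25, 0, 0, 0, 0, 0, 0],
    [25, 0, 0, 0, 0, 0, 0],
  ],
)

```text
time_s: 7.3
ee_pos: [0.5251, 0.1236, 0.0227]
eef_rot: [3.142, 0.0, -3.141]
force: [-0.2, -0.4, -0.6]
grip_width: 0.04
grip_force: 20.0
```

Emit:
servo_tool(
  plan=[
    [60, 0, 0, 0, 0, 0, 0],
    [60, 0, 0, 0, 0, 0, 0],
    [60, 0, 0, 0, 0, 0, 0],
    [60, 0, 0, 0, 0, 0, 0],
    [60, 0, 0, -0.02, 0, 0, 0],
    [60, 0, 0, -0.04, 0, 0, 0],
    [0, 0.05, 0, -0.01, 0, 0, 0],
    [0, 0.05, 0, 0, 0, 0, 0],
  ],
)

```text
time_s: 8.3
ee_pos: [0.424, 0.1235, 0.0931]
eef_rot: [3.141, 0.002, 3.142]
force: [-0.2, -0.3, -0.2]
grip_width: 0.0396
grip_force: 0.0
```

```bash
python3 - <<'E'
from h import *
c=cap('scene','s4'); save(c,'s4.png',(165,150,365,300),4); o=ctrl.get_obs(); print(o['ee_pos'],o['grip_width'])
E
```

```text
[0.41821236 0.12324658 0.09154689] 0.03561115349286383
```

View pics/s4.png

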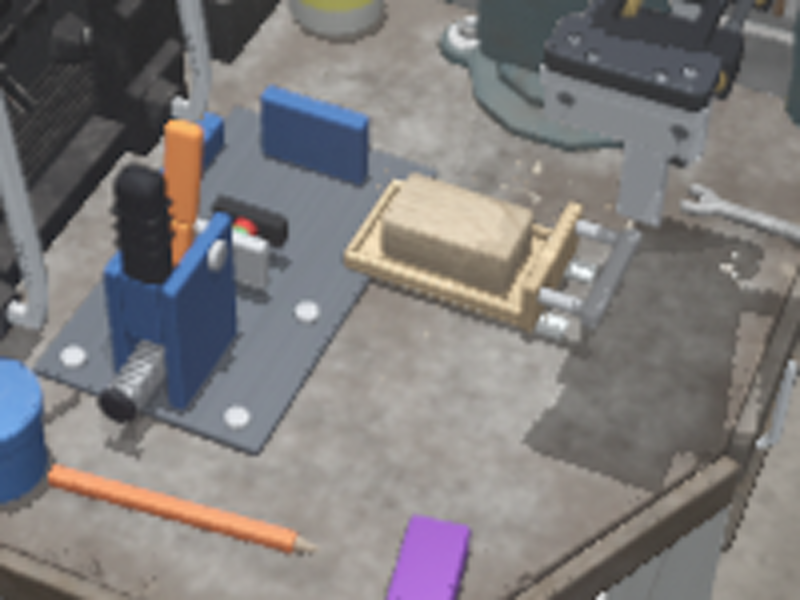

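The block lies flat in the drawer (385–530, 180–285 in the crop). Next I'll lower the closed fingers in front of the pull bar.

Emit:
servo_tool(
  plan=[
    [0, 0.012, 0, 0, 0, 0, 0],
    [0, 0, 0, 0, 0, 0, 0],
    [0, 0, 0, 0.025, 0, 0, 0],
    [0, 0, 0, 0.025, 0, 0, 0],
    [0, 0, 0, 0.015, 0, 0, 0],
    [0, 0, 0, 0.004, 0, 0, 0],
    [0, 0, 0, 0, 0, 0, 0],
    [0, 0, 0, 0, 0, 0, 0],
  ],
)

```text
time_s: 9.35
ee_pos: [0.4134, 0.1236, 0.0241]
eef_rot: [3.141, 0.001, -3.141]
force: [0.1, 0.3, 0.3]
grip_width: 0.0005
grip_force: 0.0
```

Emit:
servo_tool(
  plan=[
    [0, -0.008, 0, 0, 0, 0, 0],
    [0, -0.012, 0, 0, 0, 0, 0],
    [0, -0.012, 0, 0, 0, 0, 0],
    [0, -0.012, 0, 0, 0, 0, 0],
    [0, -0.012, 0, 0, 0, 0, 0],
    [0, -0.012, 0, 0, 0, 0, 0],
    [0, -0.012, 0, 0, 0, 0, 0],
    [0, -0.012, 0, 0, 0, 0, 0],
  ],
)

```text
time_s: 10.35
ee_pos: [0.5057, 0.1235, 0.0233]
eef_rot: [-3.141, -0.0, -3.141]
force: [-3.1, -3.1, 0.4]
grip_width: 0.0005
grip_force: 1.2
```

Emit:
servo_tool(
  plan=[
    [0, -0.005, 0, 0, 0, 0, 0],
    [0, -0.004, 0, 0, 0, 0, 0],
    [0, -0.003, 0, 0, 0, 0, 0],
    [0, -0.003, 0, 0, 0, 0, 0],
    [0, -0.002, 0, 0, 0, 0, 0],
    [0, -0.002, 0, 0, 0, 0, 0],
    [0, 0, 0, 0, 0, 0, 0],
    [0, 0, 0, 0, 0, 0, 0],
  ],
)

```text
time_s: 11.35
ee_pos: [0.5222, 0.1235, 0.0233]
eef_rot: [-3.141, -0.005, -3.141]
force: [-15.6, -1.7, 10.6]
grip_width: 0.0003
grip_force: 7.8
```

Emit:
servo_tool(
  plan=[
    [0, -0.002, 0, 0, 0, 0, 0],
    [0, 0, 0, 0, 0, 0, 0],
    [0, 0.02, 0, 0, 0, 0, 0],
    [0, 0.02, 0, -0.02, 0, 0, 0],
    [0, 0, 0, -0.06, 0, 0, 0],
    [0, 0, 0, -0.06, 0, 0, 0],
    [0, 0, 0, -0.02, 0, 0, 0],
    [0, 0, 0, 0, 0, 0, 0],
  ],
)

```text
time_s: 12.35
ee_pos: [0.4867, 0.1238, 0.1848]
eef_rot: [3.141, 0.004, -3.141]
force: [-0.3, 0.4, -0.1]
grip_width: 0.0006
grip_force: 0.0
```

```bash
python3 - <<'E'
from h import *
c=cap('wrist','w5'); save(c,'w5.png',s=1.5); o=ctrl.get_obs(); print(o['ee_pos'],o['eef_rot'])
c=cap('scene','s5')
P=cloud(c); hsv=cv2.cvtColor(c['pixels'],cv2.COLOR_RGB2HSV)
m=cv2.inRange(hsv,(5,150,150),(20,255,255))>0
m&=(P[...,2]>.085)&(P[...,2]<.15)&(abs(P[...,0]-.617)<.03)&(abs(P[...,1]-.23)<.05)
q=P[m]
for z in np.arange(.09,.145,.01):
    k=q[abs(q[:,2]-z-.005)<.005]
    if len(k): print(z.round(3),len(k),np.percentile(k[:,0],[2,50,98]).round(4),np.percentile(k[:,1],[2,50,98]).round(4))
E
```

```text
[0.48607921 0.12366638 0.18325839] [ 3.14129550e+00  9.01557328e-04 -3.14133039e+00]
0.09 22 [0.6105 0.6155 0.6205] [0.2317 0.2353 0.2384]
0.1 32 [0.6105 0.6148 0.6217] [0.2297 0.2324 0.2361]
0.11 42 [0.6104 0.6158 0.6239] [0.2255 0.2301 0.2331]
0.12 37 [0.6097 0.6166 0.6236] [0.2245 0.2283 0.2309]
0.13 38 [0.6104 0.6172 0.6248] [0.2216 0.2256 0.2283]
0.14 2 [0.6109 0.6169 0.6228] [0.2268 0.2269 0.2271]
```

View pics/w5.png

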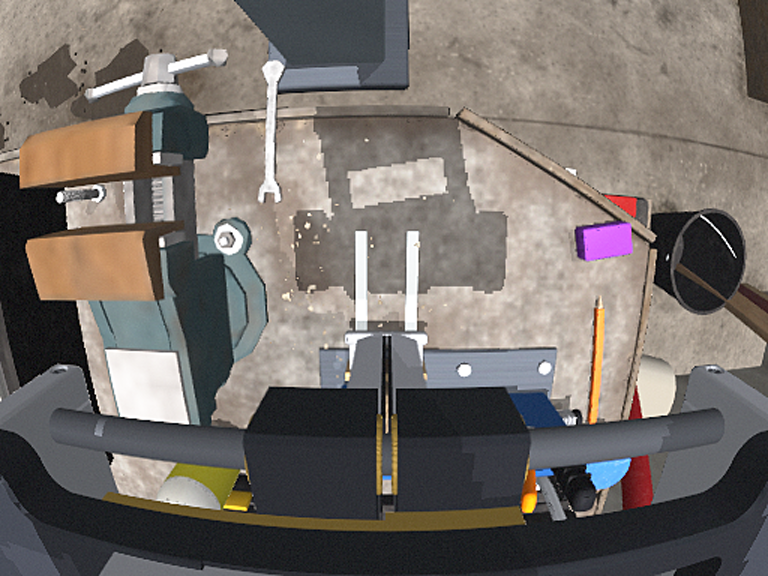

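The drawer front is now at the plate with the rails pulled clear, so it looks shut, and purple block, pencil and pot are untouched. The trigger's pushing face is at about (0.617, 0.219) at z 0.12. I'll go next to it with closed fingers.

Emit:
servo_tool(
  plan=[
    [0, -0.03, 0.018, 0, 0, 0, 0],
    [0, -0.035, 0.02, 0, 0, 0, 0],
    [0, -0.035, 0.02, 0, 0, 0, 0],
    [0, -0.025, 0.014, 0, 0, 0, 0],
    [0, 0, 0, 0.03, 0, 0, 0],
    [0, 0, 0, 0.03, 0, 0, 0],
    [0, 0, 0, 0.016, 0, 0, 0],
    [0, 0, 0, 0, 0, 0, 0],
  ],
)

```text
time_s: 13.45
ee_pos: [0.6104, 0.1954, 0.1059]
eef_rot: [-3.141, -0.003, -3.141]
force: [-0.2, 1.0, 0.6]
grip_width: 0.0007
grip_force: 0.0
```

```bash
python3 - <<'E'
from h import *
c=cap('scene','s6'); save(c,'s6.png',(165,130,365,280),4); o=ctrl.get_obs(); print(o['ee_pos'])
E
```

```text
[0.61098167 0.19555504 0.10736804]
```

View pics/s6.png

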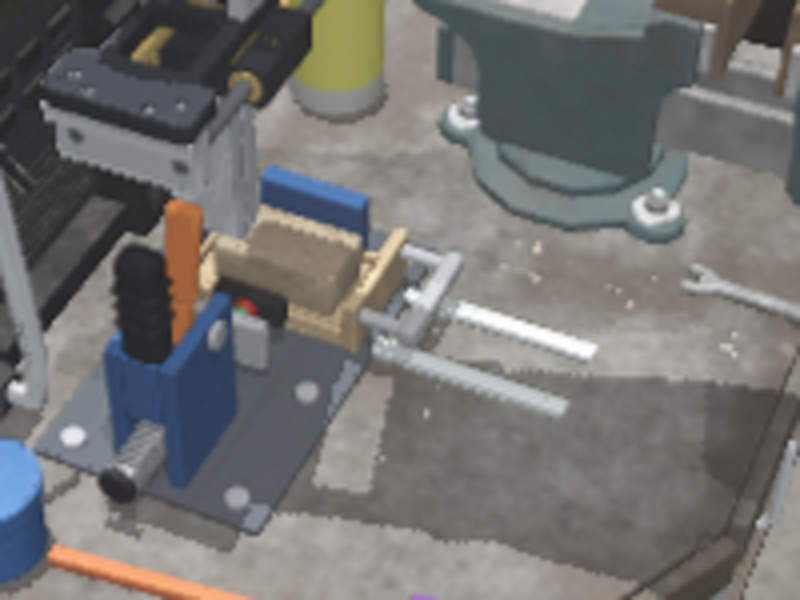

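The drawer is shut with the block inside, and the closed fingers stand in front of the trigger. The pictures are used up, so from here I'll track the jaw numerically. First stroke.

```bash
cat >> h.py <<'E'
def jaw(tag='j'):
    c=cap('scene',tag); P=cloud(c); im=c['pixels'].astype(int); hsv=cv2.cvtColor(c['pixels'],cv2.COLOR_RGB2HSV)
    B=(abs(P[...,0]-.617)<.035)&(P[...,2]>.015)&(P[...,2]<.055)&(P[...,1]>.07)&(P[...,1]<.212)
    f=lambda m:(int(m.sum()),*(np.percentile(P[m][:,1],[5,50,95]).round(4) if m.sum()>3 else ()))
    blk=B&(hsv[...,0]>8)&(hsv[...,0]<30)&(hsv[...,1]>50)&(P[...,2]>.03)
    dark=B&(hsv[...,2]<60)&(P[...,1]<.2)
    grey=B&(hsv[...,1]<40)&(hsv[...,2]>90)&(abs(P[...,0]-.61)<.03)&(P[...,2]>.02)
    gtop=grey&(P[...,2]>.04)
    red=B&((hsv[...,0]<5)|(hsv[...,0]>174))&(hsv[...,1]>140); grn=B&(hsv[...,0]>45)&(hsv[...,0]<80)&(hsv[...,1]>90)
    wht=B&(hsv[...,1]<30)&(hsv[...,2]>190)
    for n in 'blk dark grey gtop red grn wht'.split(): print(n,f(locals()[n]))
    o=ctrl.get_obs(); print(o['ee_pos'].round(4),o['force'].round(1),round(float(o['time_s']),2))
E
python3 -c "
from h import *
jaw('j0')"
```

```text
blk (355, np.float64(0.1139), np.float64(0.1331), np.float64(0.1442))
dark (77, np.float64(0.1639), np.float64(0.168), np.float64(0.1706))
grey (122, np.float64(0.0965), np.float64(0.1926), np.float64(0.1952))
gtop (41, np.float64(0.1869), np.float64(0.1906), np.float64(0.1942))
red (9, np.float64(0.1699), np.float64(0.1715), np.float64(0.1748))
grn (0,)
wht (0,)
[0.6113 0.1956 0.1082] [-0.5  0.8 -0.2] 13.55
```

Emit:
servo_tool(
  plan=[
    [0, 0, 0.008, 0, 0, 0, 0],
    [0, 0, 0.005, 0, 0, 0, 0],
    [0, 0, 0.004, 0, 0, 0, 0],
    [0, 0, 0.004, 0, 0, 0, 0],
    [0, 0, 0.004, 0, 0, 0, 0],
    [0, 0, 0.003, 0, 0, 0, 0],
    [0, 0, 0, 0, 0, 0, 0],
    [0, 0, 0, 0, 0, 0, 0],
  ],
)

```text
time_s: 14.55
ee_pos: [0.6116, 0.2234, 0.1089]
eef_rot: [-3.141, 0.002, -3.142]
force: [-0.3, -5.5, 5.5]
grip_width: 0.0004
grip_force: 3.1
```

```bash
python3 -c "
from h import *
jaw('j1')"
```

```text
blk (102, np.float64(0.1089), np.float64(0.1416), np.float64(0.1439))
dark (91, np.float64(0.152), np.float64(0.1567), np.float64(0.1592))
grey (182, np.float64(0.0973), np.float64(0.1809), np.float64(0.1871))
gtop (64, np.float64(0.1748), np.float64(0.1797), np.float64(0.1832))
red (6, np.float64(0.1576), np.float64(0.1609), np.float64(0.1621))
grn (0,)
wht (12, np.float64(0.1746), np.float64(0.1782), np.float64(0.182))
[0.6116 0.2234 0.1089] [-0.8 -5.6  4.6] 14.6
```

Emit:
servo_tool(
  plan=[
    [0, 0, -0.014, 0, 0, 0, 0],
    [0, 0, -0.012, 0, 0, 0, 0],
    [0, 0, 0, 0, 0, 0, 0],
    [0, 0, 0.008, 0, 0, 0, 0],
    [0, 0, 0.006, 0, 0, 0, 0],
    [0, 0, 0.006, 0, 0, 0, 0],
    [0, 0, 0.006, 0, 0, 0, 0],
    [0, 0, 0, 0, 0, 0, 0],
  ],
)

```text
time_s: 15.6
ee_pos: [0.6112, 0.224, 0.108]
eef_rot: [-3.141, 0.001, -3.141]
force: [-0.7, -5.3, 5.8]
grip_width: 0.0004
grip_force: 3.0
```

```bash
python3 -c "
from h import *
jaw('j2')"
```

```text
blk (71, np.float64(0.1043), np.float64(0.1348), np.float64(0.1401))
dark (78, np.float64(0.145), np.float64(0.1485), np.float64(0.1504))
grey (226, np.float64(0.1011), np.float64(0.1727), np.float64(0.1864))
gtop (75, np.float64(0.1663), np.float64(0.1714), np.float64(0.174))
red (6, np.float64(0.1511), np.float64(0.1527), np.float64(0.1544))
grn (0,)
wht (5, np.float64(0.1707), np.float64(0.1722), np.float64(0.1732))
[0.6112 0.2239 0.108 ] [-0.6 -5.9  5. ] 15.65
```

Emit:
servo_tool(
  plan=[
    [0, 0, -0.014, 0, 0, 0, 0],
    [0, 0, -0.012, 0, 0, 0, 0],
    [0, 0, 0, 0, 0, 0, 0],
    [0, 0, 0.006, 0, 0, 0, 0],
    [0, 0, 0.005, 0, 0, 0, 0],
    [0, 0, 0.004, 0, 0, 0, 0],
    [0, 0, 0.003, 0, 0, 0, 0],
    [0, 0, 0, 0, 0, 0, 0],
  ],
)

```text
time_s: 16.65
ee_pos: [0.6111, 0.2158, 0.1078]
eef_rot: [-3.141, 0.001, -3.141]
force: [0.3, -4.4, 2.8]
grip_width: 0.0007
grip_force: 2.1
```

```bash
python3 -c "
from h import *
jaw('j3')"
```

```text
blk (68, np.float64(0.106), np.float64(0.1353), np.float64(0.1387))
dark (87, np.float64(0.1405), np.float64(0.1456), np.float64(0.1482))
grey (234, np.float64(0.0987), np.float64(0.1702), np.float64(0.1859))
gtop (81, np.float64(0.1642), np.float64(0.1688), np.float64(0.1727))
red (7, np.float64(0.1475), np.float64(0.1502), np.float64(0.1523))
grn (0,)
wht (10, np.float64(0.1648), np.float64(0.1678), np.float64(0.1701))
[0.6111 0.2157 0.1077] [-0.1 -3.1  3.1] 16.7
```

Emit:
servo_tool(
  plan=[
    [0, 0, 0.001, 0, 0, 0, 0],
    [0, 0, 0.001, 0, 0, 0, 0],
    [0, 0, 0.001, 0, 0, 0, 0],
    [0, 0, 0.001, 0, 0, 0, 0],
    [0, 0, 0.001, 0, 0, 0, 0],
    [0, 0, 0, 0, 0, 0, 0],
    [0, 0, 0, 0, 0, 0, 0],
    [0, 0, 0, 0, 0, 0, 0],
  ],
)

```text
time_s: 17.7
ee_pos: [0.6111, 0.2199, 0.1078]
eef_rot: [-3.141, 0.0, 3.141]
force: [-1.2, -8.2, 5.8]
grip_width: 0.0006
grip_force: 4.3
```

```bash
python3 -c "
from h import *
jaw('j4')"
```

```text
blk (66, np.float64(0.1025), np.float64(0.1342), np.float64(0.1378))
dark (72, np.float64(0.1414), np.float64(0.1449), np.float64(0.1471))
grey (252, np.float64(0.0976), np.float64(0.1682), np.float64(0.185))
gtop (81, np.float64(0.1614), np.float64(0.1665), np.float64(0.1697))
red (5, np.float64(0.1471), np.float64(0.1493), np.float64(0.1514))
grn (0,)
wht (3,)
[0.6111 0.2199 0.1077] [ 0.1 -9.4  6.6] 17.75
```

Emit:
servo_tool(
  plan=[
    [0, 0, 0.001, 0, 0, 0, 0],
    [0, 0, 0.001, 0, 0, 0, 0],
    [0, 0, 0.001, 0, 0, 0, 0],
    [0, 0, 0.001, 0, 0, 0, 0],
    [0, 0, 0, 0, 0, 0, 0],
    [0, 0, 0, 0, 0, 0, 0],
    [0, 0, 0, 0, 0, 0, 0],
    [0, 0, 0, 0, 0, 0, 0],
  ],
)

```text
time_s: 18.75
ee_pos: [0.6112, 0.2237, 0.1078]
eef_rot: [-3.14, 0.0, 3.141]
force: [-0.7, -8.9, 5.4]
grip_width: 0.0005
grip_force: 5.2
```

```bash
python3 -c "
from h import *
jaw('j5')"
```

```text
blk (69, np.float64(0.1032), np.float64(0.1335), np.float64(0.137))
dark (41, np.float64(0.142), np.float64(0.145), np.float64(0.1471))
grey (255, np.float64(0.0981), np.float64(0.1658), np.float64(0.1857))
gtop (69, np.float64(0.1592), np.float64(0.1642), np.float64(0.1674))
red (4, np.float64(0.1469), np.float64(0.1478), np.float64(0.1504))
grn (0,)
wht (0,)
[0.6112 0.2237 0.1078] [-1.  -9.4  6.7] 18.8
```

Emit:
servo_tool(
  plan=[
    [0, 0, 0.001, 0, 0, 0, 0],
    [0, 0, 0.0005, 0, 0, 0, 0],
    [0, 0, 0.0005, 0, 0, 0, 0],
    [0, 0, 0.0005, 0, 0, 0, 0],
    [0, 0, 0, 0, 0, 0, 0],
    [0, 0, 0, 0, 0, 0, 0],
    [0, 0, 0, 0, 0, 0, 0],
    [0, 0, 0, 0, 0, 0, 0],
  ],
)

```text
time_s: 19.8
ee_pos: [0.6111, 0.226, 0.1077]
eef_rot: [-3.14, 0.0, 3.141]
force: [-0.2, -10.2, 6.0]
grip_width: 0.0004
grip_force: 5.9
```

```bash
python3 -c "
from h import *
jaw('j6')"
```

```text
blk (74, np.float64(0.1018), np.float64(0.1336), np.float64(0.1371))
dark (28, np.float64(0.1415), np.float64(0.1458), np.float64(0.148))
grey (256, np.float64(0.0982), np.float64(0.165), np.float64(0.1855))
gtop (71, np.float64(0.1585), np.float64(0.1631), np.float64(0.1664))
red (1,)
grn (0,)
wht (0,)
[0.6112 0.226  0.1077] [ -0.7 -10.4   5.9] 19.85
```

Emit:
servo_tool(
  plan=[
    [0, 0, 0.001, 0, 0, 0, 0],
    [0, 0, 0.0005, 0, 0, 0, 0],
    [0, 0, 0.0005, 0, 0, 0, 0],
    [0, 0, 0.0005, 0, 0, 0, 0],
    [0, 0, 0, 0, 0, 0, 0],
    [0, 0, 0, 0, 0, 0, 0],
    [0, 0, 0, 0, 0, 0, 0],
    [0, 0, 0, 0, 0, 0, 0],
  ],
)

```text
time_s: 20.85
ee_pos: [0.6112, 0.2273, 0.1076]
eef_rot: [-3.138, -0.0, 3.141]
force: [-1.1, -17.6, 7.6]
grip_width: 0.0002
grip_force: 9.5
```

```bash
python3 -c "
from h import *
jaw('j7')"
```

```text
blk (74, np.float64(0.1033), np.float64(0.1334), np.float64(0.137))
dark (25, np.float64(0.141), np.float64(0.1453), np.float64(0.1471))
grey (262, np.float64(0.0984), np.float64(0.1645), np.float64(0.1861))
gtop (71, np.float64(0.1584), np.float64(0.1624), np.float64(0.166))
red (3,)
grn (0,)
wht (0,)
[0.6112 0.2273 0.1077] [ -1.  -17.8   7.4] 20.9
```

Emit:
servo_tool(
  plan=[
    [0, 0, -0.01, 0, 0, 0, 0],
    [0, 0, -0.01, 0, 0, 0, 0],
    [0, 0, -0.01, 0, 0, 0, 0],
    [0, 0, 0, 0, 0, 0, 0],
    [0, 0, 0, 0, 0, 0, 0],
    [0, 0, 0.006, 0, 0, 0, 0],
    [0, 0, 0.003, 0, 0, 0, 0],
    [0, 0, 0, 0, 0, 0, 0],
  ],
)

```text
time_s: 21.9
ee_pos: [0.6111, 0.2087, 0.1078]
eef_rot: [-3.141, 0.0, -3.141]
force: [-0.4, -5.9, 3.6]
grip_width: 0.0007
grip_force: 2.8
```

```bash
python3 -c "
from h import *
jaw('j8')"
```

```text
blk (124, np.float64(0.1047), np.float64(0.132), np.float64(0.137))
dark (74, np.float64(0.1405), np.float64(0.1442), np.float64(0.1472))
grey (255, np.float64(0.0987), np.float64(0.1664), np.float64(0.185))
gtop (76, np.float64(0.1601), np.float64(0.1645), np.float64(0.1679))
red (5, np.float64(0.1465), np.float64(0.1478), np.float64(0.1489))
grn (0,)
wht (10, np.float64(0.16), np.float64(0.1627), np.float64(0.1664))
[0.6111 0.2086 0.1077] [-0.9 -5.3  3.6] 21.95
```

Emit:
servo_tool(
  plan=[
    [0, 0, 0.001, 0, 0, 0, 0],
    [0, 0, 0.001, 0, 0, 0, 0],
    [0, 0, 0.001, 0, 0, 0, 0],
    [0, 0, 0.001, 0, 0, 0, 0],
    [0, 0, 0, 0, 0, 0, 0],
    [0, 0, 0, 0, 0, 0, 0],
    [0, 0, 0, 0, 0, 0, 0],
    [0, 0, 0, 0, 0, 0, 0],
  ],
)

```text
time_s: 22.95
ee_pos: [0.6113, 0.2119, 0.1081]
eef_rot: [-3.141, 0.001, 3.141]
force: [-2.2, -9.0, 7.0]
grip_width: 0.0006
grip_force: 4.5
```

```bash
python3 -c "
from h import *
jaw('j9')"
```

```text
blk (96, np.float64(0.1029), np.float64(0.133), np.float64(0.1361))
dark (72, np.float64(0.1391), np.float64(0.1441), np.float64(0.1465))
grey (263, np.float64(0.0988), np.float64(0.1653), np.float64(0.1859))
gtop (79, np.float64(0.159), np.float64(0.1634), np.float64(0.1666))
red (3,)
grn (0,)
wht (12, np.float64(0.1589), np.float64(0.1619), np.float64(0.1647))
[0.6113 0.2119 0.1081] [ -2.6 -10.    8. ] 23.0
```

Emit:
servo_tool(
  plan=[
    [0, 0, 0.001, 0, 0, 0, 0],
    [0, 0, 0.001, 0, 0, 0, 0],
    [0, 0, 0.001, 0, 0, 0, 0],
    [0, 0, 0.0005, 0, 0, 0, 0],
    [0, 0, 0, 0, 0, 0, 0],
    [0, 0, 0, 0, 0, 0, 0],
    [0, 0, 0, 0, 0, 0, 0],
    [0, 0, 0, 0, 0, 0, 0],
  ],
)

```text
time_s: 24.0
ee_pos: [0.6114, 0.2153, 0.1083]
eef_rot: [-3.14, 0.001, 3.141]
force: [-1.1, -9.8, 7.7]
grip_width: 0.0008
grip_force: 4.9
```

```bash
python3 -c "
from h import *
jaw('j10')"
```

```text
blk (68, np.float64(0.1015), np.float64(0.1336), np.float64(0.1373))
dark (63, np.float64(0.1394), np.float64(0.1443), np.float64(0.1467))
grey (268, np.float64(0.0988), np.float64(0.1636), np.float64(0.185))
gtop (79, np.float64(0.157), np.float64(0.1621), np.float64(0.1648))
red (0,)
grn (0,)
wht (5, np.float64(0.1616), np.float64(0.163), np.float64(0.164))
[0.6114 0.2153 0.1083] [-0.9 -9.6  8.6] 24.05
```

Emit:
servo_tool(
  plan=[
    [0, 0, 0.001, 0, 0, 0, 0],
    [0, 0, 0.001, 0, 0, 0, 0],
    [0, 0, 0.0005, 0, 0, 0, 0],
    [0, 0, 0, 0, 0, 0, 0],
    [0, 0, 0, 0, 0, 0, 0],
    [0, 0, 0, 0, 0, 0, 0],
    [0, 0, 0, 0, 0, 0, 0],
    [0, 0, 0, 0, 0, 0, 0],
  ],
)

```text
time_s: 25.05
ee_pos: [0.6115, 0.2176, 0.1084]
eef_rot: [-3.14, 0.001, 3.141]
force: [-1.6, -10.5, 9.1]
grip_width: 0.0003
grip_force: 5.3
```

```bash
python3 - <<'E'
from h import *
jaw('j11')
# ECC shift of jaw plate back face along the press y, vs j3 (pad free) and j1
def proj(c,p):
    R=c['pose'][:3,:3];q=R.T@(np.array(p)-c['pose'][:3,3]);K=c['mtx'];return np.array([K[0,0]*q[0]/-q[2]+K[0,2],K[1,1]*-q[1]/-q[2]+K[1,2]])
def shift(a,b,ya,part):
    A,B=load(a),load(b); g=lambda c:cv2.cvtColor(c['pixels'],cv2.COLOR_RGB2GRAY)
    pc=[proj(A,(x,ya+d,z)) for x in(.593,.641) for z in part for d in(-.003,.003)]
    lo=np.floor(np.min(pc,0)).astype(int)-1;hi=np.ceil(np.max(pc,0)).astype(int)+2
    T=cv2.resize(g(A)[lo[1]:hi[1],lo[0]:hi[0]],None,fx=1,fy=1).astype(np.float32); best=[]
    dv=(proj(A,(.617,ya-.01,.03))-proj(A,(.617,ya,.03)))/10
    for s in np.arange(-3,14,.1):
        M=np.float32([[1,0,dv[0]*s],[0,1,dv[1]*s]])
        W=cv2.warpAffine(g(B).astype(np.float32),M,(512,384),flags=cv2.INTER_CUBIC|cv2.WARP_INVERSE_MAP)[lo[1]:hi[1],lo[0]:hi[0]]
        best.append((np.corrcoef(W.ravel(),T.ravel())[0,1],round(s,2)))
    return max(best)
for b in 'j3 j4 j5 j6 j7 j8 j9 j10 j11'.split(): print(b,'from j3',shift('j3',b,.171,(.016,.044)),'from j2',shift('j2',b,.1735,(.016,.044)))
E
```

```text
blk (71, np.float64(0.1008), np.float64(0.1347), np.float64(0.1376))
dark (55, np.float64(0.1404), np.float64(0.144), np.float64(0.1463))
grey (271, np.float64(0.098), np.float64(0.1626), np.float64(0.1848))
gtop (74, np.float64(0.1561), np.float64(0.1608), np.float64(0.1639))
red (0,)
grn (0,)
wht (0,)
[0.6114 0.2176 0.1083] [ -0.8 -11.1   9.5] 25.1
j3 from j3 (np.float64(1.0), np.float64(0.0)) from j2 (np.float64(0.9186062960408026), np.float64(2.3))
j4 from j3 (np.float64(0.9380011521363669), np.float64(0.9)) from j2 (np.float64(0.896683124551452), np.float64(3.5))
j5 from j3 (np.float64(0.8176195152970007), np.float64(1.6)) from j2 (np.float64(0.7749611391337873), np.float64(4.1))
j6 from j3 (np.float64(0.7548741873578648), np.float64(2.3)) from j2 (np.float64(0.6921606991224771), np.float64(4.5))
j7 from j3 (np.float64(0.7184212911260495), np.float64(2.4)) from j2 (np.float64(0.6463049784889133), np.float64(4.8))
j8 from j3 (np.float64(0.9264749934093537), np.float64(2.7)) from j2 (np.float64(0.8221249436817539), np.float64(5.6))
j9 from j3 (np.float64(0.8900922073286786), np.float64(3.4)) from j2 (np.float64(0.7744004802951964), np.float64(6.3))
j10 from j3 (np.float64(0.8265143977138231), np.float64(3.0)) from j2 (np.float64(0.723666979395073), np.float64(6.6))
j11 from j3 (np.float64(0.7504438039111041), np.float64(2.0)) from j2 (np.float64(0.6729217099457209), np.float64(6.2))
```

Emit:
servo_tool(
  plan=[
    [0, 0, 0.001, 0, 0, 0, 0],
    [0, 0, 0.001, 0, 0, 0, 0],
    [0, 0, 0, 0, 0, 0, 0],
    [0, 0, 0, 0, 0, 0, 0],
    [0, 0, 0, 0, 0, 0, 0],
    [0, 0, 0, 0, 0, 0, 0],
    [0, 0, 0, 0, 0, 0, 0],
    [0, 0, 0, 0, 0, 0, 0],
  ],
)

```text
time_s: 26.1
ee_pos: [0.6115, 0.219, 0.1084]
eef_rot: [-3.139, 0.001, 3.141]
force: [-2.6, -15.4, 10.5]
grip_width: 0.0005
grip_force: 7.4
```

```bash
python3 - <<'E'
from h import *
jaw('j12')
for t in('j0','j1','j2','j3','j8','j11','j12'):
    c=load(t);P=cloud(c)
    m=(abs(P[...,0]-.605)<.008)&(P[...,2]>.02)&(P[...,2]<.05)&(P[...,1]>.125)&(P[...,1]<.2)
    q=P[m]; top=q[q[:,2]>.0415]; back=q[(q[:,2]<.038)&(q[:,1]>.15)]
    # pad top: z .033-.04, ahead of plate
    pt=q[(q[:,2]>.032)&(q[:,2]<.0405)&(q[:,1]<np.median(top[:,1])-.008)]
    print(t,'top',len(top),np.median(top[:,1]).round(4),'back',len(back),np.percentile(back[:,1],[75,90]).round(4),'padtop',len(pt),np.percentile(pt[:,1],[10,50,90]).round(4) if len(pt) else '')
E
```

```text
blk (68, np.float64(0.1016), np.float64(0.1343), np.float64(0.1368))
dark (49, np.float64(0.1406), np.float64(0.1438), np.float64(0.1464))
grey (280, np.float64(0.0989), np.float64(0.1619), np.float64(0.1858))
gtop (77, np.float64(0.1554), np.float64(0.16), np.float64(0.1638))
red (0,)
grn (0,)
wht (0,)
[0.6115 0.2189 0.1085] [ -2.9 -14.6   9.6] 26.15
j0 top 28 0.1906 back 98 [0.1936 0.1947] padtop 91 [0.1292 0.1417 0.169 ]
j1 top 27 0.1796 back 109 [0.182 0.183] padtop 98 [0.1283 0.1416 0.1573]
j2 top 26 0.1713 back 70 [0.1747 0.1845] padtop 77 [0.1272 0.1391 0.1493]
j3 top 25 0.1687 back 63 [0.1727 0.1841] padtop 70 [0.1296 0.1376 0.147 ]
j8 top 27 0.164 back 70 [0.1757 0.1856] padtop 68 [0.1282 0.137  0.1456]
j11 top 25 0.16 back 68 [0.1675 0.1845] padtop 69 [0.1281 0.1372 0.1456]
j12 top 25 0.1598 back 76 [0.1727 0.1902] padtop 64 [0.1283 0.1363 0.1459]
```

```bash
python3 -c "
from station import ctrl
print(ctrl.hand_in())"
```

```text
the job is handed in; nothing more can be done
None
```

I handed the job in with the block flat in the shut drawer, the trigger held squeezed at about 15 N, and the pad pressed in about 7–8 mm by camera depth, inside the 5–10 mm window; the hand-in returned no verdict.

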